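# Reset the tripped relay of the polishing spindle by feel

## Task

The bow bench's polishing spindle has cut out because one of the four relays in the grey box has tripped. Feel out the reset keys with slow, gentle presses (never over 9 N), passing over those that stay soft, until the tripped one snaps over and the ready tab stands up; only then throw the isolator lever over to on. Leave the other things on the bench where they are.

Things in the scene. Friction and masses are not known exactly. Their poses are not given: they have to be found in the camera images.
- relay_box: Grey relay box screwed to the bench, 120 mm (its x) by 240 mm (its y), 60 mm tall. Origin at the centre of its underside, z up, front towards -x. Four equal black reset keys stand in a row along its y on the front half of its top; behind the row, on the middle of the box, is the ready tab.
- tab (a joint): The ready tab, a thin aluminium plate 18 mm wide in the middle of the rear half of the relay box's top (38 mm behind the box's centre). 0 = relay still tripped, tab down, flush with the box's top; about 0.013 m = relay reset, tab standing up about 13 mm and staying there. It jumps up by itself when the tripped relay's key snaps over.
- tab_top (a point): Middle of the upper edge of the ready tab; rises with it.
- isolator_base: Grey switch block of the isolator screwed to the bench, 70 mm (its x) by 50 mm, 25 mm tall; origin at the centre of its underside. Its lever turns about the block's y axis, 22 mm above the origin.
- isolator (a joint): Isolator lever angle, rad: 0 = off, leaning 0.5 rad from upright towards the block's -x; 1.0 = on, leaning 0.5 rad towards its +x. Light (about 1 N at the ball) and stays where it is left.
- isolator_tip (a point): Centre of the black ball, 26 mm across, at the end of the lever's 10 mm steel rod, 80 mm from the pivot.
- key_1: Reset key, leftmost (box +y), at x = -20, y = +72 mm of the box: black round cap 20 mm across, origin on its axis level with the box's top; cap top 18 mm above when out. All four: pressed straight down, spring back when let go. First a hidden free play of 0.5 to 7.5 mm, different for each key and each time (under 1.2 N), then 3.2 mm of working travel, then a hard stop.
- key_2: Reset key, second from the left, at x = -20, y = +24 mm of the box: black round cap 20 mm across, origin on its axis level with the box's top; cap top 18 mm above when out. Any key not tripped stays under 2.5 N all the way to its hard stop, with no snap. Any of the four may be the tripped one.
- key_3: Reset key, third from the left, at x = -20, y = -24 mm of the box: black round cap 20 mm across, origin on its axis level with the box's top; cap top 18 mm above when out. Whichever is tripped climbs to 4 to 6 N over the first 1 mm of its working travel, gives way over the next 1.2 mm (the snap), and is then soft for about 1 mm more to its hard stop.
- key_4: Reset key, rightmost (box -y), at x = -20, y = -72 mm of the box: black round cap 20 mm across, origin on its axis level with the box's top; cap top 18 mm above when out. More than 9 N on any key breaks its works.
- ferrule: Bystander: brass ferrule, a tube 20 mm across and 14 mm tall, standing on the rear left corner of the relay box's top. Leave it alone.
- screwdriver: Bystander: screwdriver, 170 mm long, lying in front of the relay box. Leave it alone.
- blank: Bystander: pale wood block 25 x 65 x 22 mm lying behind the isolator. Leave it alone.
- varnish: Bystander: amber glass jar, 60 mm across, 75 mm tall. Leave it alone.
- glue: Bystander: white glue bottle, 48 mm across, 110 mm tall. Leave it alone.
- mallet: Bystander: hammer lying on the bench. Leave it alone.
- wax: Bystander: round cake of wax, 60 mm across, 20 mm tall. Leave it alone.
- dish: Bystander: white dish, 100 mm across, 35 mm tall. Leave it alone.
Mind the look-alikes: they are no part of the job. Leave any turquoise look-alike of the isolator_base alone.

How it is judged:
By the outcome, as a careful person would: the job done as asked, in the order asked, and still so for the second after the job is handed in, with the robot touching nothing.
It also fails if it takes over 72 s, if anything falls off the work surface, if the arm or the gripper's body presses on something with over 40 N, if the wrist force passes 120 N, or if a joint passes its speed limit or range.

## Robot

A 6-joint arm with a two-finger parallel gripper is mounted at the origin on the work surface. World frame = base frame: x ahead of the robot, y to its left, z up, the work surface at z = 0. Lengths are in m, angles in rad, forces in N, time in s.
With the tool pointing down it reaches from about 0.25 to 0.725 m from the base axis. Payload 4 kg.
Tool frame: the origin (TCP) lies midway between the tips of the shut fingers; the grasp point (between the pads) lies 19 mm behind it; z points along the fingers, y is the line along which they close (so a half turn about z gives the same grasp; the last joint's range is limited). The gripper opens to 85 mm and grips with 20 to 120 N. Pads are 22 mm wide; open, the fingers measure 114 mm over their backs; the gripper's body (76 mm by 85 mm) begins 54 mm behind the grasp point. The pads swing forward as they close: fully open they stand 13 mm farther back than shut.
Start: joints at [-1.262, 0.241, 0.005, 1.335, 0, 1.571], TCP at [0.152, -0.476, 0.231] pointing down, gripper open.
Joint ranges: [-2.72, 2.72], [-1.05, 1.87], [-1.09, 1.28], [-1.99, 2.15], [-1.42, 1.44], [-3.14, 3.14]. Speed limits (rad/s): [2.79, 2.79, 3.14, 3.14, 3.14, 3.14].

## Interface

Orientations are given as a unit quaternion [x, y, z, w].
In Python, from workcell import monitor, vision, job gives the robot as it stands.
- The arm moves only by the tool move_arm, never from a script. Its argument "moves" is a list that holds one entry, the list of rows, each a list of 5 numbers: the shift along the world's x, y, z in m, then the turn about the world's z in degrees, then the opening in per cent of the stroke, from 0 (shut) to 100 (fully open). In form: [[[x, y, z, turn, gripper], ...]]. A call has 1 to 5 rows; each row is the pose to reach, as a shift and turn from the pose commanded when the call began; what a row does not reach only later rows make up. A row lasts 1/8 s, in which the tool goes at most 62.5 mm and 10.7 degrees, less where a joint would pass 70% of its speed; a pose out of reach is approached as far as the arm can. A call with a gripper value outside its range is refused whole. The fingers move at their own pace and stop on an object; the grip force is fixed at half the most. Time passes only in rows, so rows that repeat a pose let the fingers close. It gives the time, the measured TCP pose, the force, the opening and the grip force at its end, in the units of the state.
- monitor.get_obs(): the state, without advancing time (a new reading comes with each control period).
- vision.camera(name): name is "scene" or "top"; returns a dict with "color" (384x512x3 uint8, red, green, blue), "camera_matrix" (3x3 intrinsics, pixels), "eye" and "attitude" of the camera in the world. Camera axes: x right, y up, looking along -z (the intrinsics and any distortion apply to the point x, -y, -z); pixel columns grow to the right and rows downward; lengths in m; the calibration is good to about 2 mm. A picture is of the moment at which its call begins. There is no depth.
- job.job_done(): hands the job in; it is judged then, once.
The state is a dict: "clock": time; "joint_pos": joint angles; "joint_vel": joint speeds; "tau": joint torques, N m; "eef_pos": TCP position; "tool_rot": TCP orientation; "ft_force": force on the tool from outside, world axes, zero at the start; "ft_torque": the same for the moment, N m; "grip_width": finger opening in m; "grasp_force": force on a finger pad.
Only numpy, scipy, OpenCV 4.12 (cv2) and the standard library are available. Lean on these libraries where they do the work, as an engineer would, in place of code of your own. Each camera call takes 0.05 s, during which the arm holds its last target. There are 200 camera calls.

## Working session

There is one attempt and no reset: what is moved stays moved. The work goes in short steps, Python scripts to look and compute and a tool call to move; the robot and the scene stay as the last step left them, time stands still between calls to the robot, and variables do not carry over. Pictures are saved under pics/ and viewed, at most 10 in all, crops included, and the job is handed in when it is done.

Besides the shell and the picture viewer there is one more tool, called after "Emit:" by a JSON object that holds its "op" and its "data". move_arm: Moves the arm, as the interface text tells. Its arguments: {"type":"object","properties":{"moves":{"type":"array","items":{"type":"array","items":{"type":"array","items":{"type":"number"}}}}},"required":["moves"]}

```bash
mkdir -p pics; cat > h.py <<'E'
import numpy as np, cv2
from scipy.spatial.transform import Rotation as R
from workcell import monitor, vision, job
def rot(c):
    a=np.array(c["attitude"]); return a if a.shape==(3,3) else R.from_quat(a).as_matrix()
def shot(n,f=None):
    c=vision.camera(n)
    if f: cv2.imwrite("pics/"+f,c["color"][:,:,::-1])
    return c
def ray(c,u,v):
    K=np.array(c["camera_matrix"]); d=np.linalg.solve(K,[u,v,1.]); d=rot(c)@[d[0],-d[1],-d[2]]
    return np.array(c["eye"]),d/np.linalg.norm(d)
def onz(c,u,v,z):
    e,d=ray(c,u,v); return e+d*(z-e[2])/d[2]
def proj(c,p):
    q=rot(c).T@(np.array(p)-c["eye"]); q=np.array(c["camera_matrix"])@[q[0],-q[1],-q[2]]; return q[:2]/q[2]
E
python3 - <<'E'
from h import *
import pickle
d={}
for n in("scene","top"):
    d[n]=c=shot(n,n+"0.png"); print({k:v for k,v in c.items() if k!="color"})
pickle.dump(d,open("c0.pkl","wb"))
o=monitor.get_obs();print(o)
E
```

```text
{'camera_matrix': array([[446.58215072,   0.        , 256.20885098],
       [  0.        , 446.58215072, 186.23891235],
       [  0.        ,   0.        ,   1.        ]]), 'eye': array([1.03169639, 0.32953527, 1.08390545]), 'attitude': array([0.13168859, 0.23297291, 0.84036468, 0.47134801])}
{'camera_matrix': array([[498.46386281,   0.        , 263.39129642],
       [  0.        , 498.46386281, 195.30696288],
       [  0.        ,   0.        ,   1.        ]]), 'eye': array([0.25130692, 0.01064686, 1.58716829]), 'attitude': array([-0.06787838,  0.06188453,  0.71315743, -0.69495994])}
{'clock': 0.1, 'joint_pos': array([-1.26202548e+00,  2.41373854e-01,  3.87165931e-03,  1.33515906e+00,
        3.08336250e-05,  1.57078419e+00]), 'joint_vel': array([-1.05090624e-04, -1.64302350e-03,  2.70678284e-03,  8.13838715e-05,
        3.13560382e-04,  5.77804103e-04]), 'tau': array([-1.61559383e-04, -3.73137832e+01,  2.53009987e+01,  1.08599657e-02,
        1.30512066e-05,  7.10379851e-06]), 'eef_pos': array([ 0.15178773, -0.47583345,  0.23048871]), 'tool_rot': array([ 9.88104862e-01,  1.53778776e-01, -1.28148573e-04, -9.23744726e-04]), 'ft_force': array([0.62496216, 0.54561326, 0.3461464 ]), 'ft_torque': array([-0.03974068,  0.02286551,  0.01040299]), 'grasp_force': 0.0, 'grip_width': 0.085235640150744}
```

View pics/scene0.png

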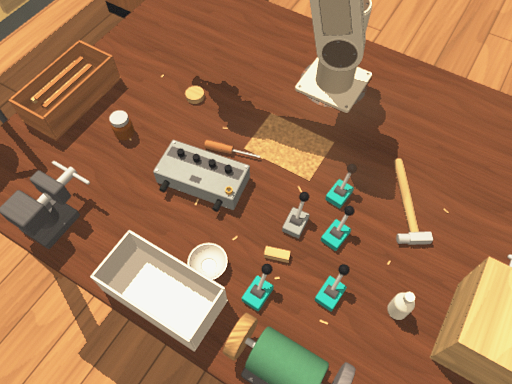

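View pics/top0.png

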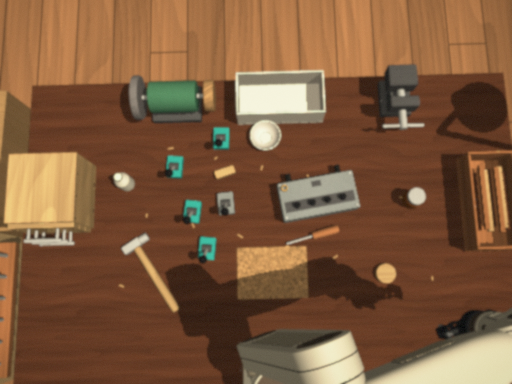

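Scene view: the grey box is at (202,173) with four black keys, and the ferrule is on its rear-left corner. There are five isolators: grey at (296,220), turquoise at (340,193), (337,233), (258,292) and (331,293). The grey one is the isolator_base, as described, and it sits at (226,203) in the top view. Next I'll enlarge a crop to confirm it and measure.

```bash
python3 - <<'E'
from h import *
import pickle
d=pickle.load(open("c0.pkl","rb"))
out=[]
for n,(x0,x1,y0,y1) in {"top":(200,370,150,250),"scene":(145,315,135,235)}.items():
    c=d[n]; im=c["color"]; g=im.max(2)
    m=np.zeros(g.shape,np.uint8); m[y0:y1,x0:x1]=(g[y0:y1,x0:x1]<48)
    N,_,st,ce=cv2.connectedComponentsWithStats(m)
    for i in range(1,N):
        if 12<st[i,4]<400: print(n,ce[i].round(1),st[i],onz(c,*ce[i],.07).round(4))
    f=im.astype(int); gm=((f.max(2)-f.min(2)<22)&(f.max(2)>75)).astype(np.uint8)
    mm=np.zeros_like(gm); mm[y0:y1,x0:x1]=gm[y0:y1,x0:x1]
    for k in cv2.findContours(mm,0,1)[0]:
        if cv2.contourArea(k)>60: print("grey",cv2.contourArea(k),cv2.boxPoints(cv2.minAreaRect(k)).round(1).tolist())
    out.append(cv2.resize(im[y0:y1,x0:x1],None,fx=3,fy=3,interpolation=cv2.INTER_CUBIC)[:295])
cv2.imwrite("pics/crop.png",np.vstack(out)[:,:,::-1])
E
```

```text
top [335.8 168.1] [334 166   5   5  19] [ 0.6137 -0.2081  0.07  ]
top [286.6 177.4] [284 175   6   6  25] [ 0.5884 -0.0537  0.07  ]
top [341.9 196.2] [339 194   6   5  20] [ 0.5241 -0.2224  0.07  ]
top [326.6 198.8] [324 197   6   5  21] [ 0.5172 -0.1747  0.07  ]
top [311.4 201.7] [309 200   6   5  21] [ 0.5094 -0.1275  0.07  ]
top [296.2 204.6] [294 203   5   5  19] [ 0.5015 -0.0804  0.07  ]
top [223.9 211.4] [221 208   6   7  30] [0.4864 0.143  0.07  ]
grey 232.5 [[216.3000030517578, 193.39999389648438], [231.5, 192.0], [233.39999389648438, 212.89999389648438], [218.1999969482422, 214.3000030517578]]
grey 2749.0 [[275.8999938964844, 182.89999389648438], [350.8999938964844, 168.8000030517578], [358.29998779296875, 208.10000610351562], [283.29998779296875, 222.3000030517578]]
scene [180.8 154.4] [178 152   6   5  19] [ 0.5309 -0.2187  0.07  ]
scene [196.4 159.8] [193 158   7   5  20] [ 0.5234 -0.1712  0.07  ]
scene [212.2 165.4] [209 163   7   5  20] [ 0.5157 -0.1238  0.07  ]
scene [227.9 170.9] [225 169   7   5  23] [ 0.5085 -0.0775  0.07  ]
scene [165.2 186.4] [160 181   9  11  25] [ 0.636  -0.1924  0.07  ]
scene [303.9 197.5] [300 193   8   8  34] [0.4742 0.1371 0.07  ]
scene [217.6 205.8] [213 200   9  11  24] [ 0.6121 -0.0412  0.07  ]
grey 61.5 [[289.5, 218.3000030517578], [307.8999938964844, 214.60000610351562], [311.29998779296875, 231.6999969482422], [292.8999938964844, 235.39999389648438]]
grey 722.0 [[154.0, 173.0], [248.0, 167.0], [250.60000610351562, 207.89999389648438], [156.60000610351562, 213.89999389648438]]
```

View pics/crop.png

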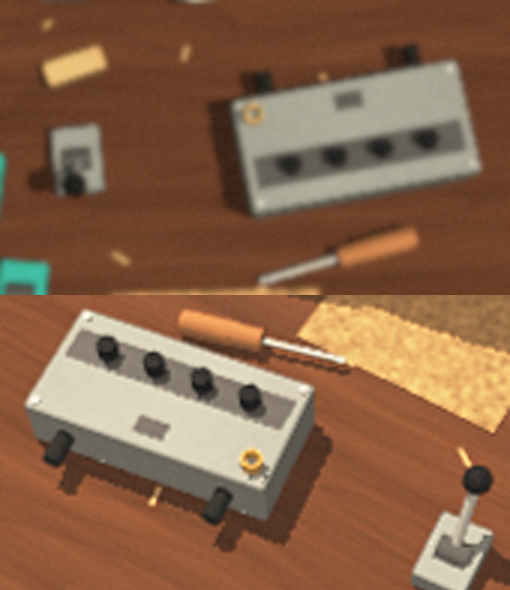

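The crop confirms it: the grey block in the top view, with its ball at (225,211), is the isolator, and its lever leans towards the robot (off). Triangulating the keys and ball.

```bash
python3 - <<'E'
from h import *
import pickle
d=pickle.load(open("c0.pkl","rb"))
P={"k4":((341.9,196.2),(180.8,154.4)),"k3":((326.6,198.8),(196.4,159.8)),"k2":((311.4,201.7),(212.2,165.4)),"k1":((296.2,204.6),(227.9,170.9)),"ball":((223.9,211.4),(303.9,197.5))}
for k,(a,b) in P.items():
    e1,r1=ray(d["top"],*a);e2,r2=ray(d["scene"],*b)
    s=np.linalg.lstsq(np.c_[r1,-r2],e2-e1,rcond=None)[0]
    p,q=e1+s[0]*r1,e2+s[1]*r2
    print(k,((p+q)/2).round(4),np.linalg.norm(p-q).round(4), onz(d["top"],*a,.074).round(4), onz(d["scene"],*b,.074).round(4))
for z in (.025,):
    for u in [(216.3,193.4),(231.5,192),(233.4,212.9),(218.2,214.3)]: print(onz(d["top"],*u,z).round(4))
print(onz(d["top"],316,183.5,.06),onz(d["scene"],195.5,178.5,.06))
E
```

```text
k4 [ 0.526  -0.224   0.0599] 0.0001 [ 0.5234 -0.2218  0.074 ] [ 0.533  -0.2164  0.074 ]
k3 [ 0.5188 -0.1758  0.061 ] 0.0002 [ 0.5165 -0.1743  0.074 ] [ 0.5253 -0.1693  0.074 ]
k2 [ 0.511  -0.1283  0.0603] 0.0003 [ 0.5087 -0.1272  0.074 ] [ 0.5179 -0.122   0.074 ]
k1 [ 0.5033 -0.0812  0.0602] 0.0005 [ 0.5009 -0.0801  0.074 ] [ 0.5106 -0.0759  0.074 ]
ball [0.4837 0.1409 0.0877] 0.0009 [0.4857 0.1425 0.074 ] [0.4764 0.1379 0.074 ]
[0.5521 0.1705 0.025 ]
[0.5553 0.1219 0.025 ]
[0.4877 0.1167 0.025 ]
[0.4845 0.165  0.025 ]
[ 0.56842899 -0.14527346  0.06      ] [ 0.56952445 -0.14278676  0.06      ]
```

Emit:
{"op": "move_arm", "data": {"moves": [[[0.05, 0.03, 0, 0, 0], [0.1, 0.07, 0, 0, 0], [0.15, 0.11, 0, 0, 0], [0.2, 0.145, 0, 0, 0], [0.25, 0.18, 0, 0, 0]]]}}

```text
clock: 0.72
eef_pos: [0.403, -0.2949, 0.231]
tool_rot: [0.988, 0.154, -0.0, -0.0]
ft_force: [0.2, -1.9, 0.5]
grip_width: 0.0001
grasp_force: 0.0
```

Emit:
{"op": "move_arm", "data": {"moves": [[[0.05, 0.03, 0, 0, 0], [0.1, 0.06, -0.02, 0, 0], [0.123, 0.073, -0.06, 0, 0], [0.123, 0.073, -0.11, 0, 0], [0.123, 0.073, -0.139, 0, 0]]]}}

```text
clock: 1.35
eef_pos: [0.5233, -0.2219, 0.0887]
tool_rot: [0.988, 0.154, -0.002, -0.001]
ft_force: [-0.3, -0.2, -0.1]
grip_width: -0.0002
grasp_force: 0.0
```

```bash
python3 - <<'E'
from h import *
c=shot("scene");im=c["color"][110:230,130:290]
cv2.imwrite("pics/a.png",cv2.resize(im,None,fx=4,fy=4,interpolation=cv2.INTER_CUBIC)[:,:,::-1])
o=monitor.get_obs();print(o["eef_pos"],o["ft_force"],o["clock"])
E
```

```text
[ 0.52113538 -0.22135195  0.08539558] [-1.62611917  0.57886292 -2.22787816] 1.4
```

View pics/a.png

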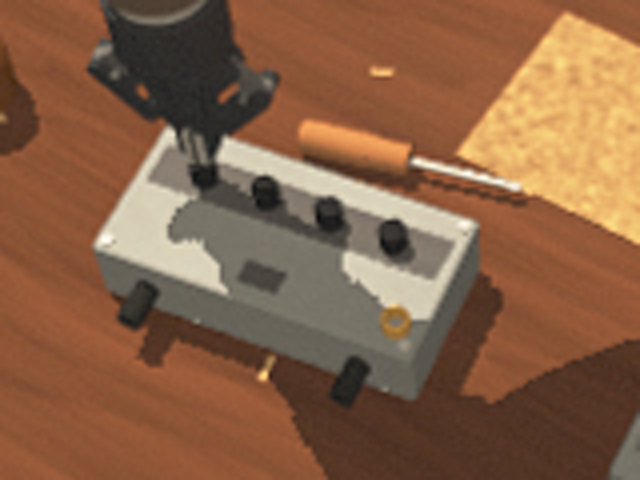

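The closed fingertips stand right over key 4 (crop (203,175)), and the tab at crop (262,276) is down. I'll settle and tare the force.

Emit:
{"op": "move_arm", "data": {"moves": [[[0.001, -0.001, 0, 0, 0], [0.001, -0.001, 0, 0, 0], [0.001, -0.001, 0, 0, 0], [0.001, -0.001, 0, 0, 0]]]}}

```text
clock: 1.9
eef_pos: [0.5265, -0.2248, 0.0935]
tool_rot: [0.988, 0.154, 0.001, 0.001]
ft_force: [0.2, -0.7, -0.1]
grip_width: 0.0
grasp_force: 0.0
```

Emit:
{"op": "move_arm", "data": {"moves": [[[0, 0, -0.003, 0, 0], [0, 0, -0.006, 0, 0], [0, 0, -0.008, 0, 0], [0, 0, -0.009, 0, 0], [0, 0, -0.009, 0, 0]]]}}

```text
clock: 2.52
eef_pos: [0.5258, -0.2244, 0.0831]
tool_rot: [0.988, 0.154, -0.0, -0.0]
ft_force: [0.3, -0.3, 0.4]
grip_width: -0.0001
grasp_force: 0.0
```

Emit:
{"op": "move_arm", "data": {"moves": [[[0, 0, -0.001, 0, 0], [0, 0, -0.002, 0, 0], [0, 0, -0.003, 0, 0], [0, 0, -0.004, 0, 0], [0, 0, -0.004, 0, 0]]]}}

```text
clock: 3.15
eef_pos: [0.5258, -0.2244, 0.0792]
tool_rot: [0.988, 0.154, -0.0, -0.0]
ft_force: [-0.2, -0.5, -0.4]
grip_width: 0.0002
grasp_force: 0.0
```

Emit:
{"op": "move_arm", "data": {"moves": [[[0, 0, -0.0005, 0, 0], [0, 0, -0.001, 0, 0], [0, 0, -0.001, 0, 0], [0, 0, -0.001, 0, 0]]]}}

```text
clock: 3.65
eef_pos: [0.5259, -0.2244, 0.0783]
tool_rot: [0.988, 0.154, 0.0, 0.0]
ft_force: [0.7, 0.5, -0.9]
grip_width: 0.0001
grasp_force: 0.0
```

Emit:
{"op": "move_arm", "data": {"moves": [[[0, 0, -0.0005, 0, 0], [0, 0, -0.001, 0, 0], [0, 0, -0.001, 0, 0], [0, 0, -0.001, 0, 0]]]}}

```text
clock: 4.15
eef_pos: [0.5259, -0.2245, 0.0773]
tool_rot: [0.988, 0.154, 0.0, 0.0]
ft_force: [-0.5, -0.1, -0.2]
grip_width: -0.0001
grasp_force: 0.2
```

```bash
python3 - <<'E'
from h import *
for i in range(5):
    o=monitor.get_obs();print(o["clock"],o["eef_pos"][2].round(5),o["ft_force"].round(2))
print(o["tau"])
E
```

```text
4.15 0.07734 [-0.52 -0.15 -0.2 ]
4.15 0.07734 [-0.52 -0.15 -0.2 ]
4.15 0.07734 [-0.52 -0.15 -0.2 ]
4.15 0.07734 [-0.52 -0.15 -0.2 ]
4.15 0.07734 [-0.52 -0.15 -0.2 ]
[ 9.43711916e-05 -4.57890558e+01  2.22742170e+01  4.59268223e-02
  1.20230407e-04  2.20809547e-04]
```

Emit:
{"op": "move_arm", "data": {"moves": [[[0, 0, -0.0004, 0, 0], [0, 0, -0.0008, 0, 0], [0, 0, -0.0008, 0, 0]]]}}

```text
clock: 4.53
eef_pos: [0.5259, -0.2244, 0.0765]
tool_rot: [0.988, 0.154, 0.0, 0.0]
ft_force: [0.2, -0.2, -0.0]
grip_width: -0.0006
grasp_force: 0.2
```

Emit:
{"op": "move_arm", "data": {"moves": [[[0, 0, -0.0004, 0, 0], [0, 0, -0.0008, 0, 0], [0, 0, -0.0008, 0, 0]]]}}

```text
clock: 4.9
eef_pos: [0.5259, -0.2244, 0.0757]
tool_rot: [0.988, 0.154, 0.0, 0.0]
ft_force: [0.9, -0.3, 1.0]
grip_width: -0.0
grasp_force: 0.2
```

Emit:
{"op": "move_arm", "data": {"moves": [[[0, 0, -0.0004, 0, 0], [0, 0, -0.0008, 0, 0], [0, 0, -0.0008, 0, 0]]]}}

```text
clock: 5.28
eef_pos: [0.5259, -0.2244, 0.0749]
tool_rot: [0.988, 0.154, 0.0, 0.0]
ft_force: [0.3, -0.1, -0.2]
grip_width: 0.0
grasp_force: 0.3
```

Emit:
{"op": "move_arm", "data": {"moves": [[[0, 0, -0.0004, 0, 0], [0, 0, -0.0008, 0, 0], [0, 0, -0.0008, 0, 0]]]}}

```text
clock: 5.65
eef_pos: [0.5259, -0.2244, 0.0741]
tool_rot: [0.988, 0.154, 0.0, 0.0]
ft_force: [0.9, -0.9, 0.3]
grip_width: -0.0002
grasp_force: 0.3
```

Emit:
{"op": "move_arm", "data": {"moves": [[[0, 0, -0.0004, 0, 0], [0, 0, -0.0008, 0, 0], [0, 0, -0.0008, 0, 0]]]}}

```text
clock: 6.02
eef_pos: [0.5259, -0.2244, 0.0733]
tool_rot: [0.988, 0.154, 0.0, -0.0]
ft_force: [0.0, 0.4, 0.1]
grip_width: 0.0001
grasp_force: 0.3
```

Emit:
{"op": "move_arm", "data": {"moves": [[[0, 0, -0.0004, 0, 0], [0, 0, -0.0008, 0, 0], [0, 0, -0.0008, 0, 0]]]}}

```text
clock: 6.4
eef_pos: [0.5259, -0.2244, 0.0725]
tool_rot: [0.988, 0.154, -0.0, 0.0]
ft_force: [-0.0, -0.7, 0.3]
grip_width: -0.0
grasp_force: 0.4
```

Emit:
{"op": "move_arm", "data": {"moves": [[[0, 0, -0.0004, 0, 0], [0, 0, -0.0008, 0, 0], [0, 0, -0.0008, 0, 0]]]}}

```text
clock: 6.78
eef_pos: [0.5259, -0.2244, 0.0719]
tool_rot: [0.988, 0.154, 0.0, 0.0]
ft_force: [0.4, -0.1, 2.1]
grip_width: -0.0
grasp_force: 1.2
```

Emit:
{"op": "move_arm", "data": {"moves": [[[0, 0, -0.0002, 0, 0], [0, 0, -0.0004, 0, 0], [0, 0, -0.0004, 0, 0]]]}}

```text
clock: 7.15
eef_pos: [0.5259, -0.2245, 0.0717]
tool_rot: [0.988, 0.154, 0.0, 0.0]
ft_force: [-2.1, 0.2, 5.2]
grip_width: -0.0001
grasp_force: 2.6
```

Emit:
{"op": "move_arm", "data": {"moves": [[[0, 0, -0.0001, 0, 0], [0, 0, -0.00015, 0, 0], [0, 0, -0.00015, 0, 0]]]}}

```text
clock: 7.52
eef_pos: [0.5259, -0.2245, 0.0717]
tool_rot: [0.988, 0.154, 0.0, 0.0]
ft_force: [-0.9, 0.9, 6.3]
grip_width: 0.0002
grasp_force: 2.9
```

Emit:
{"op": "move_arm", "data": {"moves": [[[0, 0, -0.0001, 0, 0], [0, 0, -0.0001, 0, 0]]]}}

```text
clock: 7.78
eef_pos: [0.5259, -0.2244, 0.0717]
tool_rot: [0.988, 0.154, 0.0, 0.0]
ft_force: [-1.3, 0.4, 6.7]
grip_width: -0.0001
grasp_force: 3.1
```

Key 4 hits its hard stop with no snap, so it's soft. Moving on to key 3.

Emit:
{"op": "move_arm", "data": {"moves": [[[0, 0, 0.008, 0, 0], [0, 0, 0.025, 0, 0], [-0.004, 0.024, 0.025, 0, 0], [-0.008, 0.048, 0.025, 0, 0], [-0.008, 0.048, 0.02, 0, 0]]]}}

```text
clock: 8.4
eef_pos: [0.517, -0.1739, 0.0906]
tool_rot: [0.988, 0.155, -0.001, -0.001]
ft_force: [-0.4, -0.5, 0.3]
grip_width: -0.0003
grasp_force: 0.0
```

Emit:
{"op": "move_arm", "data": {"moves": [[[0, 0, -0.004, 0, 0], [0, 0, -0.008, 0, 0], [0, 0, -0.01, 0, 0], [0, 0, -0.011, 0, 0], [0, 0, -0.011, 0, 0]]]}}

```text
clock: 9.02
eef_pos: [0.5179, -0.1766, 0.08]
tool_rot: [0.988, 0.154, -0.0, -0.0]
ft_force: [0.5, 0.0, -0.3]
grip_width: 0.0004
grasp_force: 0.0
```

Emit:
{"op": "move_arm", "data": {"moves": [[[0, 0, -0.0005, 0, 0], [0, 0, -0.001, 0, 0], [0, 0, -0.0015, 0, 0], [0, 0, -0.002, 0, 0], [0, 0, -0.002, 0, 0]]]}}

```text
clock: 9.65
eef_pos: [0.5179, -0.1764, 0.0781]
tool_rot: [0.988, 0.154, 0.0, -0.0]
ft_force: [0.1, -0.8, 0.7]
grip_width: 0.0
grasp_force: 0.1
```

Emit:
{"op": "move_arm", "data": {"moves": [[[0, 0, -0.0004, 0, 0], [0, 0, -0.0008, 0, 0], [0, 0, -0.0008, 0, 0]]]}}

```text
clock: 10.02
eef_pos: [0.5179, -0.1764, 0.0773]
tool_rot: [0.988, 0.154, 0.0, -0.0]
ft_force: [-0.9, 1.3, 0.1]
grip_width: -0.0001
grasp_force: 0.2
```

Emit:
{"op": "move_arm", "data": {"moves": [[[0, 0, -0.0004, 0, 0], [0, 0, -0.0008, 0, 0], [0, 0, -0.0008, 0, 0]]]}}

```text
clock: 10.4
eef_pos: [0.5179, -0.1764, 0.0764]
tool_rot: [0.988, 0.154, 0.0, -0.0]
ft_force: [0.7, -0.2, 1.3]
grip_width: -0.0001
grasp_force: 0.2
```

Emit:
{"op": "move_arm", "data": {"moves": [[[0, 0, -0.0004, 0, 0], [0, 0, -0.0008, 0, 0], [0, 0, -0.0008, 0, 0]]]}}

```text
clock: 10.78
eef_pos: [0.5179, -0.1764, 0.0756]
tool_rot: [0.988, 0.154, 0.0, -0.0]
ft_force: [1.0, -0.1, 0.3]
grip_width: 0.0
grasp_force: 0.2
```

Emit:
{"op": "move_arm", "data": {"moves": [[[0, 0, -0.0004, 0, 0], [0, 0, -0.0008, 0, 0], [0, 0, -0.0008, 0, 0]]]}}

```text
clock: 11.15
eef_pos: [0.5179, -0.1764, 0.0748]
tool_rot: [0.988, 0.154, 0.0, -0.0]
ft_force: [1.4, -0.2, 1.0]
grip_width: -0.0001
grasp_force: 0.3
```

Emit:
{"op": "move_arm", "data": {"moves": [[[0, 0, -0.0004, 0, 0], [0, 0, -0.0008, 0, 0], [0, 0, -0.0008, 0, 0]]]}}

```text
clock: 11.52
eef_pos: [0.5179, -0.1764, 0.074]
tool_rot: [0.988, 0.154, 0.0, 0.0]
ft_force: [1.2, 1.0, 0.5]
grip_width: -0.0001
grasp_force: 0.3
```

Emit:
{"op": "move_arm", "data": {"moves": [[[0, 0, -0.0004, 0, 0], [0, 0, -0.0008, 0, 0], [0, 0, -0.0008, 0, 0]]]}}

```text
clock: 11.9
eef_pos: [0.5179, -0.1764, 0.0732]
tool_rot: [0.988, 0.154, 0.0, 0.0]
ft_force: [-0.8, -0.2, 0.9]
grip_width: -0.0
grasp_force: 0.3
```

Emit:
{"op": "move_arm", "data": {"moves": [[[0, 0, -0.0004, 0, 0], [0, 0, -0.0008, 0, 0], [0, 0, -0.0008, 0, 0]]]}}

```text
clock: 12.28
eef_pos: [0.5179, -0.1764, 0.0724]
tool_rot: [0.988, 0.154, -0.0, -0.0]
ft_force: [0.5, 0.8, 1.3]
grip_width: 0.0003
grasp_force: 0.4
```

Emit:
{"op": "move_arm", "data": {"moves": [[[0, 0, -0.0004, 0, 0], [0, 0, -0.0008, 0, 0], [0, 0, -0.0008, 0, 0]]]}}

```text
clock: 12.65
eef_pos: [0.5179, -0.1764, 0.0716]
tool_rot: [0.988, 0.154, 0.0, 0.0]
ft_force: [-1.0, 0.3, 0.5]
grip_width: 0.0
grasp_force: 0.4
```

Emit:
{"op": "move_arm", "data": {"moves": [[[0, 0, -0.0004, 0, 0], [0, 0, -0.0008, 0, 0], [0, 0, -0.0008, 0, 0]]]}}

```text
clock: 13.02
eef_pos: [0.5179, -0.1764, 0.0709]
tool_rot: [0.988, 0.154, 0.0, -0.0]
ft_force: [0.4, -0.0, 0.3]
grip_width: 0.0
grasp_force: 0.5
```

Emit:
{"op": "move_arm", "data": {"moves": [[[0, 0, -0.0004, 0, 0], [0, 0, -0.0008, 0, 0], [0, 0, -0.0008, 0, 0]]]}}

```text
clock: 13.4
eef_pos: [0.5179, -0.1764, 0.0702]
tool_rot: [0.988, 0.154, 0.0, 0.0]
ft_force: [-0.5, 1.1, 2.0]
grip_width: -0.0003
grasp_force: 1.2
```

Emit:
{"op": "move_arm", "data": {"moves": [[[0, 0, -0.0002, 0, 0], [0, 0, -0.0003, 0, 0], [0, 0, -0.0003, 0, 0]]]}}

```text
clock: 13.78
eef_pos: [0.5179, -0.1764, 0.07]
tool_rot: [0.988, 0.154, 0.0, 0.0]
ft_force: [-1.5, 0.8, 4.8]
grip_width: -0.0001
grasp_force: 2.6
```

Emit:
{"op": "move_arm", "data": {"moves": [[[0, 0, -0.0001, 0, 0], [0, 0, -0.0002, 0, 0], [0, 0, -0.0002, 0, 0]]]}}

```text
clock: 14.15
eef_pos: [0.5179, -0.1764, 0.07]
tool_rot: [0.988, 0.154, 0.0, 0.0]
ft_force: [-1.7, 1.1, 5.6]
grip_width: -0.0001
grasp_force: 3.1
```

```bash
python3 - <<'E'
from h import *
for i in range(6):
    vision.camera("top");o=monitor.get_obs();print(o["eef_pos"][2].round(5),o["ft_force"].round(2),round(o["grasp_force"],2))
E
```

```text
0.06997 [-1.77  0.24  6.44] 3.05
0.06998 [-0.9   1.73  6.68] 3.05
0.06996 [-1.95  0.73  5.42] 3.05
0.06999 [-1.2   0.48  5.23] 3.05
0.06997 [-1.56  0.75  6.05] 3.05
0.06998 [-0.96  1.44  5.84] 3.05
```

Key 3 is soft too, at its hard stop. Moving on to key 2.

Emit:
{"op": "move_arm", "data": {"moves": [[[0, 0, 0.008, 0, 0], [0, 0, 0.026, 0, 0], [-0.004, 0.024, 0.026, 0, 0], [-0.0076, 0.0474, 0.026, 0, 0], [-0.0076, 0.0474, 0.02, 0, 0]]]}}

```text
clock: 15.08
eef_pos: [0.5102, -0.1281, 0.0897]
tool_rot: [0.988, 0.155, 0.0, 0.0]
ft_force: [0.5, -0.1, -0.5]
grip_width: -0.0001
grasp_force: 0.0
```

Emit:
{"op": "move_arm", "data": {"moves": [[[0, 0, -0.004, 0, 0], [0, 0, -0.007, 0, 0], [0, 0, -0.009, 0, 0], [0, 0, -0.0095, 0, 0], [0, 0, -0.0095, 0, 0]]]}}

```text
clock: 15.7
eef_pos: [0.5103, -0.1292, 0.0801]
tool_rot: [0.988, 0.154, 0.0, 0.0]
ft_force: [1.8, 0.4, 0.2]
grip_width: 0.0001
grasp_force: 0.0
```

Emit:
{"op": "move_arm", "data": {"moves": [[[0, 0, -0.0005, 0, 0], [0, 0, -0.001, 0, 0], [0, 0, -0.0015, 0, 0], [0, 0, -0.002, 0, 0], [0, 0, -0.002, 0, 0]]]}}

```text
clock: 16.32
eef_pos: [0.5102, -0.129, 0.078]
tool_rot: [0.988, 0.154, -0.0, -0.0]
ft_force: [-1.1, 0.3, 0.7]
grip_width: 0.0
grasp_force: 0.1
```

Emit:
{"op": "move_arm", "data": {"moves": [[[0, 0, -0.0004, 0, 0], [0, 0, -0.0008, 0, 0], [0, 0, -0.0008, 0, 0]]]}}

```text
clock: 16.7
eef_pos: [0.5103, -0.129, 0.0772]
tool_rot: [0.988, 0.154, 0.0, -0.0]
ft_force: [0.4, -0.3, 1.2]
grip_width: 0.0003
grasp_force: 0.2
```

Emit:
{"op": "move_arm", "data": {"moves": [[[0, 0, -0.0004, 0, 0], [0, 0, -0.0008, 0, 0], [0, 0, -0.0008, 0, 0]]]}}

```text
clock: 17.08
eef_pos: [0.5103, -0.129, 0.0764]
tool_rot: [0.988, 0.154, 0.0, -0.0]
ft_force: [-0.3, 0.5, -0.3]
grip_width: 0.0001
grasp_force: 0.2
```

Emit:
{"op": "move_arm", "data": {"moves": [[[0, 0, -0.0004, 0, 0], [0, 0, -0.0008, 0, 0], [0, 0, -0.0008, 0, 0]]]}}

```text
clock: 17.45
eef_pos: [0.5103, -0.129, 0.0756]
tool_rot: [0.988, 0.154, 0.0, -0.0]
ft_force: [-0.7, -0.7, 0.3]
grip_width: 0.0002
grasp_force: 0.2
```

Emit:
{"op": "move_arm", "data": {"moves": [[[0, 0, -0.0004, 0, 0], [0, 0, -0.0008, 0, 0], [0, 0, -0.0008, 0, 0]]]}}

```text
clock: 17.82
eef_pos: [0.5103, -0.129, 0.0749]
tool_rot: [0.988, 0.154, 0.0, -0.0]
ft_force: [0.0, 0.0, -0.0]
grip_width: -0.0
grasp_force: 0.3
```

Emit:
{"op": "move_arm", "data": {"moves": [[[0, 0, -0.0004, 0, 0], [0, 0, -0.0008, 0, 0], [0, 0, -0.0008, 0, 0]]]}}

```text
clock: 18.2
eef_pos: [0.5103, -0.129, 0.074]
tool_rot: [0.988, 0.154, 0.0, -0.0]
ft_force: [0.8, 1.1, 0.8]
grip_width: -0.0002
grasp_force: 0.3
```

Emit:
{"op": "move_arm", "data": {"moves": [[[0, 0, -0.0004, 0, 0], [0, 0, -0.0008, 0, 0], [0, 0, -0.0008, 0, 0]]]}}

```text
clock: 18.58
eef_pos: [0.5103, -0.129, 0.0732]
tool_rot: [0.988, 0.154, 0.0, -0.0]
ft_force: [0.3, 1.2, 0.7]
grip_width: 0.0
grasp_force: 0.3
```

Emit:
{"op": "move_arm", "data": {"moves": [[[0, 0, -0.0004, 0, 0], [0, 0, -0.0008, 0, 0], [0, 0, -0.0008, 0, 0]]]}}

```text
clock: 18.95
eef_pos: [0.5103, -0.129, 0.0724]
tool_rot: [0.988, 0.154, 0.0, -0.0]
ft_force: [0.2, 0.2, 0.6]
grip_width: 0.0002
grasp_force: 0.4
```

Emit:
{"op": "move_arm", "data": {"moves": [[[0, 0, -0.0004, 0, 0], [0, 0, -0.0008, 0, 0], [0, 0, -0.0008, 0, 0]]]}}

```text
clock: 19.32
eef_pos: [0.5103, -0.129, 0.0717]
tool_rot: [0.988, 0.154, 0.0, 0.0]
ft_force: [0.2, 0.4, 0.6]
grip_width: 0.0
grasp_force: 0.4
```

Emit:
{"op": "move_arm", "data": {"moves": [[[0, 0, -0.0004, 0, 0], [0, 0, -0.0008, 0, 0], [0, 0, -0.0008, 0, 0]]]}}

```text
clock: 19.7
eef_pos: [0.5103, -0.129, 0.0712]
tool_rot: [0.988, 0.154, 0.0, 0.0]
ft_force: [-0.6, 0.9, 4.1]
grip_width: 0.0004
grasp_force: 1.9
```

Emit:
{"op": "move_arm", "data": {"moves": [[[0, 0, -0.0001, 0, 0], [0, 0, -0.00025, 0, 0], [0, 0, -0.00025, 0, 0]]]}}

```text
clock: 20.08
eef_pos: [0.5103, -0.129, 0.071]
tool_rot: [0.988, 0.154, 0.0, 0.0]
ft_force: [-0.6, 1.1, 6.2]
grip_width: -0.0004
grasp_force: 2.9
```

```bash
python3 - <<'E'
from h import *
for i in range(3):
    vision.camera("top");o=monitor.get_obs();print(o["eef_pos"][2].round(5),o["ft_force"].round(2),round(o["grasp_force"],2))
E
```

```text
0.071 [-0.32  1.15  5.42] 2.93
0.07103 [-0.61  1.14  6.54] 2.93
0.07103 [-2.    1.09  6.6 ] 2.93
```

Emit:
{"op": "move_arm", "data": {"moves": [[[0, 0, -0.0001, 0, 0], [0, 0, -0.00015, 0, 0], [0, 0, -0.00015, 0, 0]]]}}

```text
clock: 20.6
eef_pos: [0.5103, -0.129, 0.071]
tool_rot: [0.988, 0.154, 0.0, 0.0]
ft_force: [-2.6, 0.1, 6.8]
grip_width: -0.0002
grasp_force: 3.3
```

```bash
python3 - <<'E'
from h import *
for i in range(3):
    vision.camera("top");o=monitor.get_obs();print(o["eef_pos"][2].round(5),o["ft_force"].round(2),round(o["grasp_force"],2))
E
```

```text
0.07096 [-1.84  0.65  6.02] 3.26
0.07099 [-1.37  0.65  6.61] 3.26
0.07097 [-1.36  1.6   7.01] 3.26
```

Key 2 is soft as well. Now key 1.

Emit:
{"op": "move_arm", "data": {"moves": [[[0, 0, 0.008, 0, 0], [0, 0, 0.026, 0, 0], [-0.004, 0.024, 0.026, 0, 0], [-0.0076, 0.0474, 0.026, 0, 0], [-0.0076, 0.0474, 0.02, 0, 0]]]}}

```text
clock: 21.38
eef_pos: [0.5027, -0.0807, 0.0906]
tool_rot: [0.988, 0.155, 0.0, 0.0]
ft_force: [-0.0, -0.7, -0.2]
grip_width: 0.0002
grasp_force: 0.0
```

Emit:
{"op": "move_arm", "data": {"moves": [[[0, 0, -0.004, 0, 0], [0, 0, -0.007, 0, 0], [0, 0, -0.009, 0, 0], [0, 0, -0.0095, 0, 0], [0, 0, -0.0095, 0, 0]]]}}

```text
clock: 22.0
eef_pos: [0.5027, -0.0818, 0.081]
tool_rot: [0.988, 0.154, 0.0, 0.0]
ft_force: [0.1, -0.4, -0.3]
grip_width: 0.0
grasp_force: 0.0
```

Emit:
{"op": "move_arm", "data": {"moves": [[[0, 0, -0.0005, 0, 0], [0, 0, -0.001, 0, 0], [0, 0, -0.0015, 0, 0], [0, 0, -0.002, 0, 0], [0, 0, -0.002, 0, 0]]]}}

```text
clock: 22.62
eef_pos: [0.5026, -0.0816, 0.0789]
tool_rot: [0.988, 0.154, -0.0, -0.0]
ft_force: [0.1, -0.5, 0.1]
grip_width: 0.0001
grasp_force: 0.0
```

Emit:
{"op": "move_arm", "data": {"moves": [[[0, 0, -0.0005, 0, 0], [0, 0, -0.001, 0, 0], [0, 0, -0.0015, 0, 0], [0, 0, -0.0015, 0, 0]]]}}

```text
clock: 23.12
eef_pos: [0.5027, -0.0816, 0.0775]
tool_rot: [0.988, 0.154, 0.0, -0.0]
ft_force: [1.3, 0.5, 1.1]
grip_width: -0.0
grasp_force: 0.2
```

Emit:
{"op": "move_arm", "data": {"moves": [[[0, 0, -0.0004, 0, 0], [0, 0, -0.0008, 0, 0], [0, 0, -0.0008, 0, 0]]]}}

```text
clock: 23.5
eef_pos: [0.5027, -0.0816, 0.0767]
tool_rot: [0.988, 0.154, 0.0, 0.0]
ft_force: [0.0, 0.2, 0.0]
grip_width: 0.0002
grasp_force: 0.2
```

Emit:
{"op": "move_arm", "data": {"moves": [[[0, 0, -0.0004, 0, 0], [0, 0, -0.0008, 0, 0], [0, 0, -0.0008, 0, 0]]]}}

```text
clock: 23.88
eef_pos: [0.5027, -0.0816, 0.0758]
tool_rot: [0.988, 0.154, -0.0, -0.0]
ft_force: [-0.0, 0.0, 0.3]
grip_width: 0.0002
grasp_force: 0.2
```

Emit:
{"op": "move_arm", "data": {"moves": [[[0, 0, -0.0004, 0, 0], [0, 0, -0.0008, 0, 0], [0, 0, -0.0008, 0, 0]]]}}

```text
clock: 24.25
eef_pos: [0.5027, -0.0816, 0.075]
tool_rot: [0.988, 0.154, 0.0, 0.0]
ft_force: [0.2, 0.9, 0.5]
grip_width: -0.0001
grasp_force: 0.3
```

Emit:
{"op": "move_arm", "data": {"moves": [[[0, 0, -0.0004, 0, 0], [0, 0, -0.0008, 0, 0], [0, 0, -0.0008, 0, 0]]]}}

```text
clock: 24.62
eef_pos: [0.5027, -0.0816, 0.0745]
tool_rot: [0.988, 0.154, 0.0, 0.0]
ft_force: [-0.3, -0.2, 3.5]
grip_width: -0.0001
grasp_force: 1.7
```

Emit:
{"op": "move_arm", "data": {"moves": [[[0, 0, -0.0002, 0, 0], [0, 0, -0.0003, 0, 0], [0, 0, -0.0003, 0, 0]]]}}

```text
clock: 25.0
eef_pos: [0.5027, -0.0816, 0.0742]
tool_rot: [0.988, 0.154, 0.0, 0.0]
ft_force: [-1.0, -0.5, 5.5]
grip_width: -0.0003
grasp_force: 2.5
```

Emit:
{"op": "move_arm", "data": {"moves": [[[0, 0, -0.0002, 0, 0], [0, 0, -0.0003, 0, 0], [0, 0, -0.0003, 0, 0]]]}}

```text
clock: 25.38
eef_pos: [0.5027, -0.0816, 0.0739]
tool_rot: [0.988, 0.154, 0.0, 0.0]
ft_force: [-1.3, 0.2, 5.4]
grip_width: -0.0001
grasp_force: 2.6
```

Emit:
{"op": "move_arm", "data": {"moves": [[[0, 0, -0.0002, 0, 0], [0, 0, -0.0004, 0, 0], [0, 0, -0.0004, 0, 0]]]}}

```text
clock: 25.75
eef_pos: [0.5027, -0.0816, 0.0733]
tool_rot: [0.988, 0.154, 0.0, 0.0]
ft_force: [-0.6, 0.5, 3.3]
grip_width: 0.0002
grasp_force: 2.0
```

Snapping over.

Emit:
{"op": "move_arm", "data": {"moves": [[[0, 0, -0.0002, 0, 0], [0, 0, -0.0004, 0, 0], [0, 0, -0.0004, 0, 0]]]}}

```text
clock: 26.12
eef_pos: [0.5027, -0.0816, 0.0725]
tool_rot: [0.988, 0.154, -0.0, -0.0]
ft_force: [-0.0, -0.2, 0.8]
grip_width: 0.0004
grasp_force: 0.4
```

Emit:
{"op": "move_arm", "data": {"moves": [[[0, 0, -0.0002, 0, 0], [0, 0, -0.0002, 0, 0]]]}}

```text
clock: 26.38
eef_pos: [0.5027, -0.0816, 0.0725]
tool_rot: [0.988, 0.154, -0.0, 0.0]
ft_force: [1.0, 0.3, -0.2]
grip_width: -0.0002
grasp_force: 0.4
```

```bash
python3 - <<'E'
from h import *
c=shot("scene");im=c["color"][110:240,130:330]
cv2.imwrite("pics/b.png",cv2.resize(im,None,fx=4,fy=4,interpolation=cv2.INTER_CUBIC)[:,:,::-1])
E
```

```text
(no output)
```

View pics/b.png

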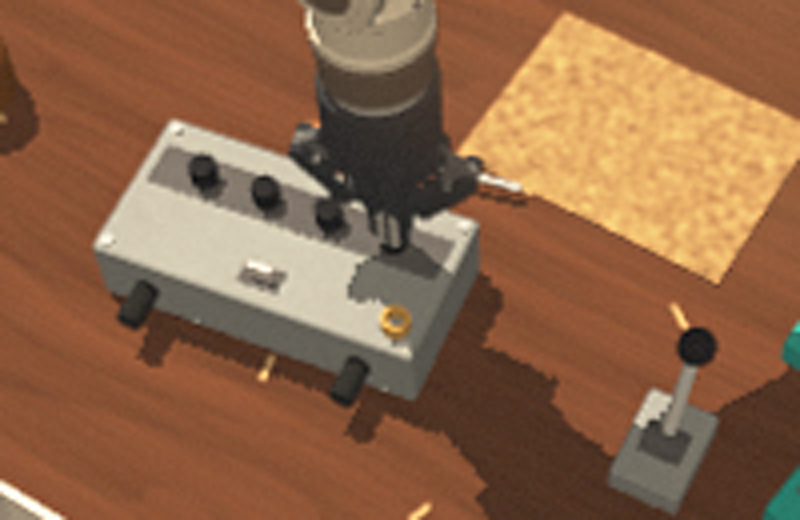

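The tab now stands up, with a bright edge at crop (263,265). Key 1 was the tripped one. Next I'll lift off and go round to the robot side of the grey isolator.

Emit:
{"op": "move_arm", "data": {"moves": [[[0, 0, 0.02, 0, 0], [0, 0, 0.07, 0, 0], [-0.01, 0.03, 0.108, -4, 0], [-0.03, 0.085, 0.108, -9, 0], [-0.05, 0.14, 0.108, -13, 0]]]}}

```text
clock: 27.05
eef_pos: [0.4533, 0.0481, 0.1812]
tool_rot: [0.999, 0.049, 0.0, -0.005]
ft_force: [0.2, 1.2, -0.3]
grip_width: 0.0
grasp_force: 0.0
```

Emit:
{"op": "move_arm", "data": {"moves": [[[-0.012, 0.045, 0, 0, 0], [-0.017, 0.08, 0, 0, 0], [-0.017, 0.08, -0.03, 0, 0], [-0.017, 0.08, -0.05, 0, 0], [-0.017, 0.08, -0.05, 0, 0]]]}}

```text
clock: 27.68
eef_pos: [0.4428, 0.0816, 0.1291]
tool_rot: [0.997, 0.076, -0.004, -0.022]
ft_force: [-0.7, -0.5, -0.0]
grip_width: -0.0002
grasp_force: 0.0
```

```bash
python3 - <<'E'
from h import *
c=shot("scene");im=c["color"][130:280,200:400]
cv2.imwrite("pics/c.png",cv2.resize(im,None,fx=4,fy=4,interpolation=cv2.INTER_CUBIC)[:,:,::-1])
print(monitor.get_obs()["eef_pos"],proj(c,[.4817,.1405,.0922])-[200,130],proj(c,[.435,.139,.08])-[200,130])
E
```

```text
[0.44367659 0.08180333 0.13021438] [104.46726119  65.98769244] [111.93337494  54.88336315]
```

View pics/c.png

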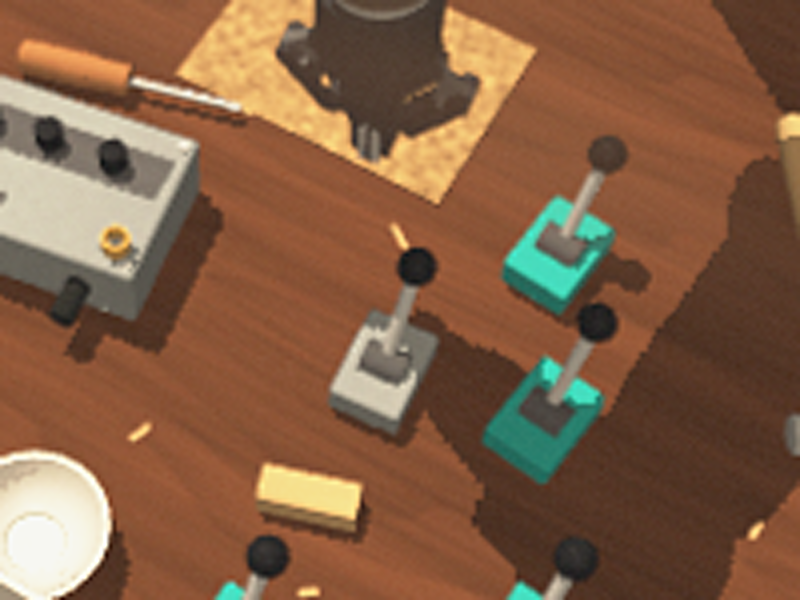

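The tool stopped at y=0.082, tilted, because the last wrist joint is at its limit. Turning it a quarter turn the other way frees it.

Emit:
{"op": "move_arm", "data": {"moves": [[[0, 0, 0.02, 10, 0], [0, 0, 0.02, 20, 0], [0, 0, 0.02, 30, 0], [0, 0, 0.02, 40, 0], [0, 0, 0.02, 50, 0]]]}}

```text
clock: 28.35
eef_pos: [0.4449, 0.0822, 0.152]
tool_rot: [0.87, 0.493, -0.01, -0.019]
ft_force: [0.9, 0.5, -0.1]
grip_width: -0.0002
grasp_force: 0.0
```

Emit:
{"op": "move_arm", "data": {"moves": [[[0, 0, 0, 10, 0], [0, 0, 0, 20, 0], [0, 0, 0, 30, 0], [0, 0, 0, 36, 0], [0, 0, 0, 36, 0]]]}}

```text
clock: 28.98
eef_pos: [0.4447, 0.0823, 0.1517]
tool_rot: [0.677, 0.735, -0.016, -0.014]
ft_force: [0.7, 0.2, -0.6]
grip_width: -0.0002
grasp_force: 0.0
```

```bash
python3 - <<'E'
from h import *
o=monitor.get_obs();print(o["eef_pos"],R.from_quat(o["tool_rot"]).as_matrix().round(3),o["joint_pos"].round(2))
E
```

```text
[0.44469086 0.08229849 0.15174125] [[-0.082  0.996 -0.043]
 [ 0.997  0.082 -0.004]
 [-0.001 -0.043 -0.999]] [ 0.18  0.23 -0.22  1.16  0.    1.67]
```

Emit:
{"op": "move_arm", "data": {"moves": [[[-0.008, 0.03, 0, 0, 0], [-0.013, 0.055, 0, 0, 0], [-0.013, 0.055, -0.03, 0, 0], [-0.013, 0.055, -0.06, 0, 0], [-0.013, 0.055, -0.07, 0, 0]]]}}

```text
clock: 29.6
eef_pos: [0.4299, 0.137, 0.0797]
tool_rot: [0.677, 0.735, -0.018, -0.016]
ft_force: [-0.5, -0.3, 0.4]
grip_width: -0.0002
grasp_force: 0.0
```

Emit:
{"op": "move_arm", "data": {"moves": [[[0.01, 0.001, 0, 0, 0], [0.022, 0.002, 0, 0, 0], [0.034, 0.003, 0, 0, 0], [0.046, 0.004, 0, 0, 0], [0.056, 0.0045, 0, 0, 0]]]}}

```text
clock: 30.22
eef_pos: [0.4878, 0.142, 0.0809]
tool_rot: [0.677, 0.736, -0.017, -0.015]
ft_force: [-1.3, -0.5, 1.5]
grip_width: 0.0
grasp_force: 0.6
```

Emit:
{"op": "move_arm", "data": {"moves": [[[0.01, 0.001, 0, 0, 0], [0.02, 0.002, 0, 0, 0], [0.03, 0.003, 0, 0, 0], [0.038, 0.003, 0, 0, 0], [0.042, 0.003, 0, 0, 0]]]}}

```text
clock: 30.85
eef_pos: [0.5289, 0.1449, 0.0804]
tool_rot: [0.677, 0.736, -0.017, -0.015]
ft_force: [-1.0, 0.1, -0.8]
grip_width: -0.0
grasp_force: 0.4
```

```bash
python3 - <<'E'
from h import *
c=shot("scene");im=c["color"][130:280,200:400]
cv2.imwrite("pics/d.png",cv2.resize(im,None,fx=4,fy=4,interpolation=cv2.INTER_CUBIC)[:,:,::-1])
o=monitor.get_obs();print(o["eef_pos"],o["ft_force"],proj(c,[.558,.1465,.0922])*4-[800,520])
E
```

```text
[0.52931764 0.14489296 0.08047136] [-0.39454753 -0.20529074 -0.59863552] [368.15736897 359.46373258]
```

View pics/d.png

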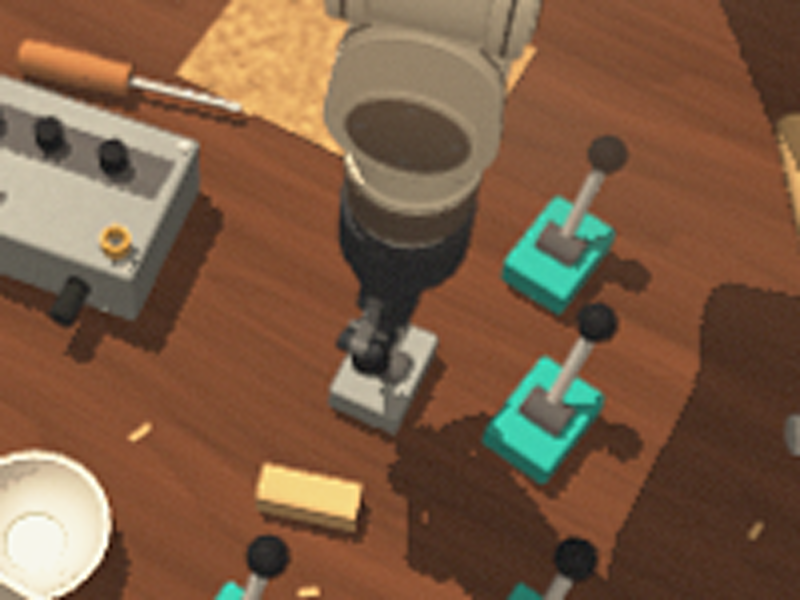

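The ball is at crop (371,353), a few mm short of the on position at (368,359). I'll push gently on to the stop.

Emit:
{"op": "move_arm", "data": {"moves": [[[0.001, 0, 0, 0, 0], [0.002, 0, 0, 0, 0], [0.003, 0, 0, 0, 0], [0.003, 0, 0, 0, 0]]]}}

```text
clock: 31.4
eef_pos: [0.5316, 0.1448, 0.0807]
tool_rot: [0.677, 0.736, -0.017, -0.015]
ft_force: [-1.4, 0.2, -0.5]
grip_width: 0.0002
grasp_force: 0.4
```

Emit:
{"op": "move_arm", "data": {"moves": [[[0.001, 0, 0, 0, 0], [0.002, 0, 0, 0, 0], [0.002, 0, 0, 0, 0]]]}}

```text
clock: 31.78
eef_pos: [0.5332, 0.1449, 0.0806]
tool_rot: [0.676, 0.736, -0.017, -0.015]
ft_force: [-3.3, -0.4, 0.6]
grip_width: 0.0003
grasp_force: 1.3
```

Force has risen to 3.3 N, so it has met the stop. I'll back off, lift clear and check.

Emit:
{"op": "move_arm", "data": {"moves": [[[-0.01, 0, 0, 0, 0], [-0.04, -0.002, 0, 0, 0], [-0.06, -0.003, 0.03, 0, 0], [-0.1, -0.004, 0.08, 0, 0], [-0.13, -0.01, 0.13, 0, 0]]]}}

```text
clock: 32.4
eef_pos: [0.4019, 0.1348, 0.2118]
tool_rot: [0.676, 0.736, -0.017, -0.015]
ft_force: [1.1, 0.2, 0.7]
grip_width: -0.0
grasp_force: 0.0
```

Emit:
{"op": "move_arm", "data": {"moves": [[[0, 0, 0.03, 0, 0], [0, 0, 0.03, 0, 0], [0, 0, 0.03, 0, 0]]]}}

```text
clock: 32.78
eef_pos: [0.4033, 0.1348, 0.2401]
tool_rot: [0.677, 0.736, -0.017, -0.015]
ft_force: [-0.3, -0.7, -0.2]
grip_width: 0.0002
grasp_force: 0.0
```

```bash
python3 - <<'E'
from h import *
c=shot("scene");im=c["color"][130:280,130:330]
cv2.imwrite("pics/e.png",cv2.resize(im,None,fx=4,fy=4,interpolation=cv2.INTER_CUBIC)[:,:,::-1])
o=monitor.get_obs();print(o["eef_pos"],o["ft_force"],proj(c,[.558,.1465,.0922])*4-[520,520])
E
```

```text
[0.40302858 0.13465496 0.23955762] [-0.23682383  1.39200263 -0.52949644] [648.15736897 359.46373258]
```

View pics/e.png

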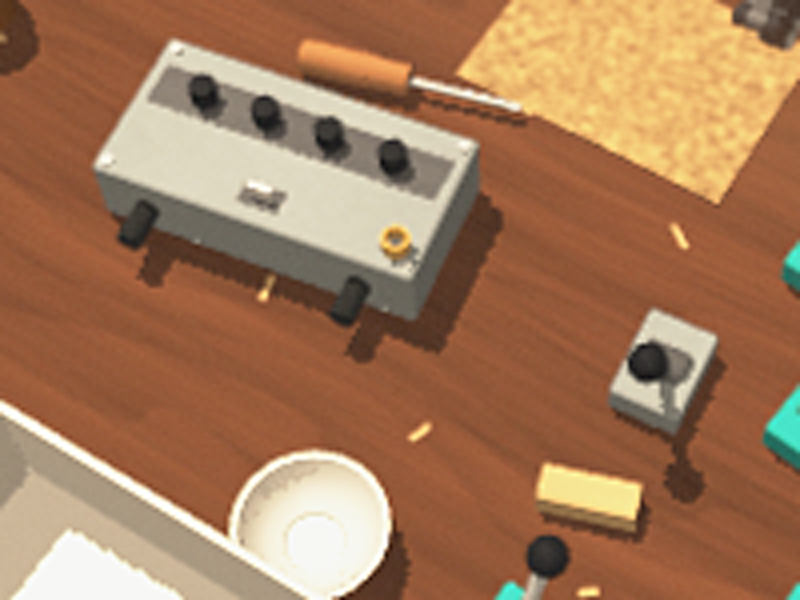

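The ball is at crop (647,361), which matches the predicted on position at (648,359). The tab is up at (263,190), and nothing else nearby has moved.

```bash
python3 -c "
from workcell import job; print(job.job_done())"
```

```text
the job is handed in; nothing more can be done
None
```

Key 1 was the tripped relay: it snapped over at about 5.5 N, the ready tab stood up, and only then did I throw the grey isolator to on; no reading on any key passed 7.1 N, and the job was handed in at about 33 s.

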